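# Lever up the lathe tailstock and slide its packing shoe in

## Task

Lever up the blue lathe tailstock with the pry bar that already lies over the fulcrum block under its flange: press the red handle down, swing the bar in under the yellow keeper's arm while it is held down, and ease it up, without a snap or a heave, until the keeper's arm holds it. Then take the thin red packing shoe and slide it gently under the raised near foot, square to it, until its shoulder meets the foot, and let go, leaving the bar latched. Do not hoist the tailstock higher than the latching needs, do not shove it along the bench or ram the shoe against it, and leave the thick green shoe and the tin alone.

Things in the scene. Friction and masses are not known exactly. Their poses are not given: they have to be found in the camera images.
- tailstock: Blue cast lathe tailstock, loose, 6.5 to 11 kg, 190 mm wide, 165 high. Origin at bench height under the middle of the near edge of its foot flange (facing the bar's handle); x into it, y along that edge, z up. Flange 180 long (x), 22 thick, underside 44 mm above the bench, on one near foot and two rear feet. Column and barrel stand behind x = 42 mm; a centre point reaches x = 20 mm, 132 mm up.
- foot (a point): Bottom middle of the front face of the near foot: dark steel block 60 mm wide (y), 32 deep (x), 44 high, front flush with the flange's near edge, at y = -50 mm of the tailstock, whose axes it shares. It stands on the bench (no gap) until levered; with the bar latched it is about 10 to 15 mm up.
- rear_foot (a point): Point at bench height midway between the two rear feet of the tailstock, at its x = 165 mm; it tips about there.
- fulcrum: Fixed wooden block 45 x 56 x 30 mm with a steel round of 16 mm diameter along its top, its crest 38 mm above the bench. Origin at bench height under its centre; x points to the tailstock, y along the round. The tailstock's near edge is 41 mm ahead of it in x.
- bar: Steel pry bar, 0.45 kg, flat, 16 mm wide, 10 thick, lying over the fulcrum's round, tip under the flange. Origin on its underside at the fulcrum; x along the bar to the tip. It starts sloping up to the handle (14 degrees, handle 100 mm high), turned aside to the keeper's open side. Its weight keeps the tip up. Pressing the handle takes 3 to 15 N; it turns on the fulcrum, do not pull it lengthways.
- bar_grip (a point): Centre of the bar's red handle, a 90 mm long block 22 mm wide and 22 mm high, 245 mm from the fulcrum; axes as the bar's. About 43 mm above the bench when latched, 33 mm when pressed low enough to pass under the keeper's lip. Latched and let go, the bar presses up on the keeper with 5 to 20 N; let go short of the arm it snaps up hard.
- bar_catch (a point): Point on the top face of the bar, mid-width, 150 mm from the fulcrum, the part which goes under the keeper; axes as the bar's.
- bar_tip (a point): Top of the bar's upturned tip, a round of 12 mm diameter, 55 mm beyond the fulcrum; it bears on the underside of the flange.
- keeper: Fixed yellow keeper beside the bar, an upside-down L with a lip, about 150 mm from the fulcrum towards the handle. Origin at bench height under the middle of its channel; x as the fulcrum's (towards the tailstock). Its post stands at y+, the channel opens to y-. Arm 22 mm wide in x, y = -23 to +29 mm, top 60.5 mm high; channel 30 mm wide between lip and post (y = -15 to +15).
- catch (a point): Middle of the underside of the keeper's arm, over the channel, 48.5 mm above the bench; axes as the keeper's. A lip 8 mm thick hangs 5.5 mm lower (to 43 mm) along the open edge (y = -23 to -15 mm): the top of the bar must pass under it and then rise behind it.
- shoe: The packing shoe to use: thin red plate with a pale wooden grip, 0.22 kg, loose, flat on the bench. Origin on its underside below the shoulder's front face, x along the tongue. Plate x = -62 to +30 mm, 40 wide, 7 thick; shoulder x = -12 to 0, 24 mm high; upright grip at x = -44. The tongue (x = 0 to 30) goes under the near foot, shoulder face against the foot's front face.
- shoe_grip (a point): On the shoe's upright wooden grip, 40 mm above the underside, at x = -44 mm; the grip is 16 mm in x, 22 mm in y, and its top is 60 mm high; axes as the shoe's.
- thick_shoe: Another shoe, same shape but green and 19 mm thick: too thick, to be left alone. It and the red one lie in either order. Origin and axes as the red shoe's.
- wax_tin: Small white round tin, 72 mm wide, 50 mm high, origin under its centre; leave alone.
Not all that is in view belongs to the job. Several things have the shape of the shoe; the one meant has the colours described above.

How it is judged:
On the way, in this order (a step that is already met when the one before it is completed fails the run):
1. the near foot is levered at least 8 mm off the bench by the bar, the bar not yet in the keeper (height (world z) of foot above 0.008 m and contact force between bar and tailstock above 5 N and not (y of bar_catch in the frame of catch between -0.012 and 0.014 m and z of bar_catch in the frame of catch between -0.005 and 0.006 m)), for 0.1 s.
2. the bar is latched up under the keeper's arm, inside its lip, and let go, with the foot at least 8 mm up (y of bar_catch in the frame of catch between -0.012 and 0.014 m and z of bar_catch in the frame of catch between -0.005 and 0.006 m and height (world z) of foot above 0.008 m and contact force between bar and keeper above 1 N and contact force between the fingers and bar below 0.5 N), for 0.3 s.
At the end, for the whole second after the job is handed in: Bar latched behind the lip, pressing up within 5 mm of the keeper arm's underside; near foot 8 mm or more up; red shoe flat, its tongue under the foot, shoulder within 2.5 mm of the foot's face, within 12 mm of its middle, square to 7 degrees; all let go and at rest (y of bar_catch in the frame of catch between -0.012 and 0.014 m and z of bar_catch in the frame of catch between -0.005 and 0.006 m and x of shoe in the frame of foot between -0.0025 and 0.006 m and y of shoe in the frame of foot between -0.012 and 0.012 m and angle between the y axis of shoe and the y axis of tailstock, either way round below 0.12 rad and angle between shoe's own z axis and vertical below 0.05 rad and height (world z) of shoe below 0.004 m and height (world z) of foot above 0.008 m and contact force between bar and keeper above 1 N and linear speed of each of tailstock, shoe, bar below 0.01 m/s); the robot touches nothing.
It fails at once if the tailstock is hoisted too far (near foot over 24 mm off the bench) (height (world z) of foot above 0.024 m).
It fails at once if the tailstock is shoved along the bench (rear feet moved over 25 mm) (distance of rear_foot from where it was at the start of the episode above 0.025 m).
It fails at once if the shoe is rammed against the tailstock (over 14 N) (contact force between shoe and tailstock above 14 N).
It fails at once if the bar is snapped or forced against the keeper (over 36 N) (contact force between bar and keeper above 36 N).
It fails at once if the green shoe or the tin is moved (over 25 mm) (distance of any of thick_shoe, wax_tin from where it was at the start of the episode above 0.025 m).
It also fails if it takes over 67 s, if anything falls off the work surface, if the arm or the gripper's body presses on something with over 40 N, if the wrist force passes 120 N, or if a joint passes its speed limit or range.

## Robot

A 6-joint arm with a two-finger parallel gripper is mounted at the origin on the work surface. World frame = base frame: x ahead of the robot, y to its left, z up, the work surface at z = 0. Lengths are in m, angles in rad, forces in N, time in s.
With the tool pointing down it reaches from about 0.375 to 0.9 m from the base axis. Payload 3.1 kg.
Tool frame: the origin (TCP) lies midway between the tips of the shut fingers; the grasp point (between the pads) lies 19 mm behind it; z points along the fingers, y is the line along which they close (so a half turn about z gives the same grasp; the last joint's range is limited). The gripper opens to 87 mm and grips with 3 to 60 N. Pads are 19 mm wide; open, the fingers measure 117 mm over their backs; the gripper's body (75 mm by 190 mm) begins 51 mm behind the grasp point.
Start: joints at [1.087, 0.527, 1.433, -0, 1.181, -0.178], TCP at [0.188, 0.596, 0.223] pointing down, gripper open.
Joint ranges: [-3.08, 3.08], [-0.75, 2.2], [0.22, 2.44], [-1.43, 4.57], [0, 2.65], [-2.85, 2.85]. Speed limits (rad/s): [2.79, 2.79, 3.14, 3.14, 3.14, 3.14].

## Interface

Orientations are given as a unit quaternion [x, y, z, w].
In Python, from rig import status, imaging, order gives the robot as it stands.
- The arm moves only by the tool arm_command, never from a script. Its argument "deltas" is one flat list of numbers, 5 for each row, row after row: the opening, from -1 (shut) to 1 (fully open), so that 0 is half open, then the shift along the tool's x, y, z in m, then the turn about the tool's z in rad. In form: [gripper, tx, ty, tz, roll, gripper, tx, ty, tz, roll, ...]. A call has 1 to 12 rows; each row shifts and turns the commanded pose from where the row before left it, along the tool's axes as they then stand; what a row does not reach is not made up. A row lasts 1/8 s, in which the tool goes at most 62.5 mm and 10.7 degrees, less where a joint would pass 70% of its speed; a pose out of reach is approached as far as the arm can. A call with a gripper value outside its range is refused whole. The fingers move at their own pace and stop on an object; "newtons" is the grip in N (left out, the last holds). Time passes only in rows, so rows that do not move let the fingers close. It gives the time, the measured TCP pose, the force, the opening and the grip force at its end, in the units of the state.
- status.get_obs(): the state, without advancing time (a new reading comes with each control period).
- imaging.camera(name): name is "side" or "top"; returns (picture, depth): 384x512x3 uint8, red, green, blue; 384x512 float32, m along the optical axis (not along the pixel's ray), 0 where there is no reading.
- imaging.camera_params(name): a dict with "intrinsics" (3x3 intrinsics, pixels), "k1" (the pictures are not rectified: a ray, as slopes to the right and down, at radius r is drawn at 1 + k1 r^2 times it, then the intrinsics apply), "camera_from_world" (4x4, takes a point from world to camera coordinates). Camera axes: x right, y up, looking along -z (the intrinsics and any distortion apply to the point x, -y, -z); pixel columns grow to the right and rows downward; lengths in m; the calibration is good to about 2 mm. A picture is of the moment at which its call begins. camera_params takes no time and is no camera call.
- order.hand_in(): hands the job in; it is judged then, once.
The state is a dict: "time": time; "q": joint angles; "joint_velocities": joint speeds; "joint_torque": joint torques, N m; "position": TCP position; "tool_rot": TCP orientation; "ft_force": force on the tool from outside, world axes, zero at the start; "moment": the same for the moment, N m; "grip_width": finger opening in m; "grip_force": force on a finger pad.
Only numpy, scipy, OpenCV 4.12 (cv2) and the standard library are available. Lean on these libraries where they do the work, as an engineer would, in place of code of your own. Each camera call takes 0.05 s, during which the arm holds its last target. There are 200 camera calls.

## Working session

There is one attempt and no reset: what is moved stays moved. The work goes in short steps, Python scripts to look and compute and a tool call to move; the robot and the scene stay as the last step left them, time stands still between calls to the robot, and variables do not carry over. Pictures are saved under pics/ and viewed, at most 10 in all, crops included, and the job is handed in when it is done.

Besides the shell and the picture viewer there is one more tool, called after ">>>" as name(argument=value, ...) on one line, values as JSON. arm_command: Moves the arm, as the interface text tells. Its arguments: {"type":"object","properties":{"deltas":{"type":"array"},"newtons":{"type":"number"}},"required":["deltas"]}

```bash
ls; mkdir -p pics; cat > h.py <<'E'
import numpy as np, cv2
from rig import status, imaging, order
def grab(n):
    p,d=imaging.camera(n); return np.array(p),np.array(d),imaging.camera_params(n)
def world(P,d,u,v):
    """pixels+depth -> world"""
    K=np.array(P["intrinsics"]);u=np.asarray(u,float);v=np.asarray(v,float)
    n=rays(P,u,v); z=np.asarray(d)
    pc=np.stack([n[...,0]*z,-n[...,1]*z,-z,np.ones_like(z)],-1)
    return (pc@np.linalg.inv(np.array(P["camera_from_world"])).T)[...,:3]
def rays(P,u,v):
    K=np.array(P["intrinsics"])
    pts=np.stack([np.ravel(u),np.ravel(v)],-1).astype(float).reshape(-1,1,2)
    o=cv2.undistortPoints(pts,K,np.array([P["k1"],0,0,0,0.]))
    return o.reshape(np.shape(u)+(2,))
def plane(P,u,v,h):
    a=world(P,np.ones(np.shape(u)),u,v); T=np.linalg.inv(np.array(P["camera_from_world"])); c=T[:3,3]
    t=(h-c[2])/(a[...,2]-c[2]); return c+t[...,None]*(a-c)
E
python3 - <<'E'
from h import *
for n in("top","side"):
    p,d,P=grab(n); cv2.imwrite(f"pics/{n}0.png",cv2.resize(p[...,::-1],None,fx=1.5,fy=1.5)); np.savez(f"{n}0.npz",p=p,d=d)
    print(n,P, (d>0).mean())
print(status.get_obs())
E
```

```text
pics
top {'intrinsics': array([[446.29279355,   0.        , 252.69809332],
       [  0.        , 446.29279355, 189.53721776],
       [  0.        ,   0.        ,   1.        ]]), 'k1': -0.11693590390686917, 'camera_from_world': array([[ 0.0282756 , -0.99953395, -0.0115056 , -0.02755909],
       [ 0.99533269,  0.02709057,  0.09262258, -0.57622939],
       [-0.09226772, -0.01407086,  0.99563481, -1.18647925],
       [ 0.        ,  0.        ,  0.        ,  1.        ]])} 0.995819091796875
side {'intrinsics': array([[356.0370677 ,   0.        , 255.73025648],
       [  0.        , 356.0370677 , 192.11976151],
       [  0.        ,   0.        ,   1.        ]]), 'k1': -0.0384221218576396, 'camera_from_world': array([[ 0.76109588, -0.64851377,  0.01276499, -0.45251408],
       [ 0.34659644,  0.42324268,  0.83710008, -0.25867323],
       [-0.54827362, -0.63268912,  0.54690083, -0.71307476],
       [ 0.        ,  0.        ,  0.        ,  1.        ]])} 0.9959004720052084
{'time': 0.1, 'q': array([ 1.08648537e+00,  5.28394885e-01,  1.43378257e+00,  2.74894026e-06,
        1.18141257e+00, -1.78500277e-01]), 'joint_velocities': array([ 7.61945980e-04, -2.87189964e-03, -3.94483591e-03, -4.88445682e-05,
       -2.51164535e-04,  1.66408628e-03]), 'joint_torque': array([-2.30919604e-04, -4.40984988e+01, -1.77149767e+01,  6.34672749e-02,
        5.33650769e-02, -4.56488181e-05]), 'position': array([0.18782133, 0.59540956, 0.2216535 ]), 'tool_rot': array([ 1.52310655e-01,  9.88332164e-01, -9.43929344e-04, -3.26146661e-04]), 'ft_force': array([ 0.32264194,  0.14140887, -0.3175856 ]), 'moment': array([ 0.0145913 , -0.00368226,  0.00522238]), 'grip_force': 0.0, 'grip_width': 0.08695059607862905}
```

View pics/top0.png

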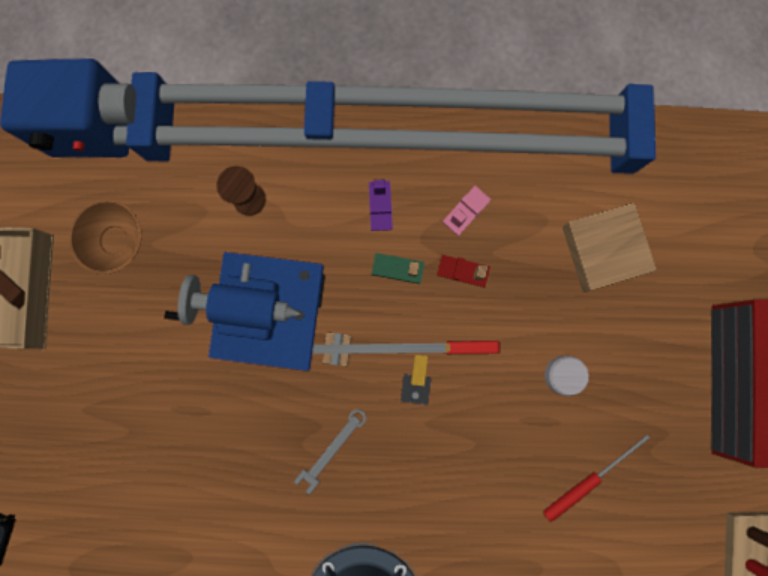

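View pics/side0.png

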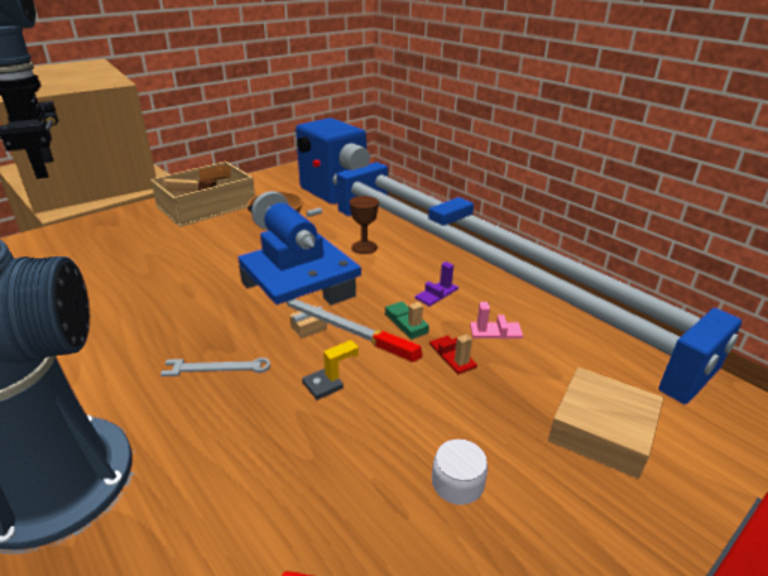

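The top view (1.5x pixels) shows the following:
- Tailstock at (265,312), with its near edge facing right.
- Bar from (315,348) to its red handle at (473,347).
- Yellow keeper at (420,368), opening upward.

Shoe-shaped candidates are the red one with a pale grip at (464,270), green (398,268), purple (381,205) and pink (467,210). The red one matches the description. Other red things are the screwdriver handle at (573,497) and the toolbox. The tin is at (568,376).

```bash
cat > m.py <<'E'
from h import *
def cloud(n,p,d,P,box=None):
    v,u=np.mgrid[0:384,0:512]; W=world(P,d.astype(float),u,v); W[d<=0]=np.nan
    hsv=cv2.cvtColor(p,cv2.COLOR_RGB2HSV); return W,hsv
def mask(hsv,W,hr,smin,vmin,lo,hi):
    H,S,V=[hsv[...,i].astype(int) for i in range(3)]
    hm=((H>=hr[0])&(H<=hr[1])) if hr[0]<=hr[1] else ((H>=hr[0])|(H<=hr[1]))
    with np.errstate(invalid='ignore'):
        return hm&(S>smin)&(V>vmin)&(W>np.array(lo)).all(-1)&(W<np.array(hi)).all(-1)
def rect(X):
    """min area rect in xy -> centre, size, angle(deg) of long side from world x"""
    (c,s,a)=cv2.minAreaRect((X[:,:2]*1000).astype(np.float32))
    if s[0]<s[1]: s=(s[1],s[0]); a+=90
    return np.round(c,1),np.round(s,1),round((a+90)%180-90,2)
E
cat > look.py <<'E'
from m import *
import sys
def run(tag=None):
  for n in("top","side"):
    p,d,P=grab(n)
    if tag: cv2.imwrite(f"pics/{n}{tag}.png",p[...,::-1])
    W,h=cloud(n,p,d,P)
    def rep(name,m,zl,zh):
        m=m&(W[...,2]>zl)&(W[...,2]<zh)
        m=cv2.erode(m.astype(np.uint8),np.ones((2,2)))>0 if m.sum()>600 else m
        X=W[m]
        if len(X)<6: print(n,name,"few",len(X));return
        print(n,name,len(X),rect(X),"z med %.1f 95%% %.1f"%tuple(1000*np.percentile(X[:,2],[50,95])),"med",np.round(1000*np.median(X[:,:2],0),1))
    blue=mask(h,W,(100,125),120,30,(.3,.0,.02),(.75,.5,.2))
    rep("flange",blue,.058,.076)
    red=mask(h,W,(172,6),170,40,(.35,-.3,.002),(.8,.1,.14))
    r=red&(W[...,0]<.57); rep("handle",r,.02,.14)
    s=red&(W[...,0]>.57); rep("shoe plate",s,.002,.013); rep("shoe shoulder",s,.017,.03)
    box=(W[...,0]>.57)&(W[...,0]<.7)&(W[...,1]>-.25)&(W[...,1]<-.0)
    rep("grips",box&(h[...,2]>100)&~red,.05,.075)
    g=mask(h,W,(40,90),80,20,(.35,-.3,.002),(.8,.15,.06)); rep("green",g,.005,.05)
    y=mask(h,W,(20,34),150,120,(.3,-.3,.03),(.6,.1,.075)); rep("keeper arm",y,.05,.07)
    H,S,V=[h[...,i].astype(int) for i in range(3)]
    b=(S<70)&(V>90)&(W[...,0]>.43)&(W[...,0]<.57)&(W[...,1]<.08)&(W[...,1]>-.12); rep("bar",b,.03,.12)
    f=(W[...,0]>.43)&(W[...,0]<.56)&(W[...,1]<.1)&(W[...,1]>0.0); rep("fulcrum",f&(S>40)&(H<25)&(V>120),.02,.042)
  return
if __name__=="__main__": run(*(sys.argv[1:]))
E
python3 look.py
python3 - <<'E'
import numpy as np,cv2
p=np.load('top0.npz')['p'][140:280,190:360,::-1]
cv2.imwrite('pics/crop1.png',cv2.resize(p,None,fx=4,fy=4,interpolation=cv2.INTER_CUBIC))
E
```

```text
top flange 2636 (array([521. , 185.6]), array([185. , 175.4]), -5.63) z med 66.1 95% 69.8 med [497.1 155.6]
top handle 291 (array([ 468.7, -171.9]), array([83.9, 20.2]), -88.46) z med 111.6 95% 120.9 med [ 468.5 -174.4]
top shoe plate 319 (array([ 608.7, -165.3]), array([93.2, 40.3]), 77.35) z med 7.0 95% 10.6 med [ 608.8 -163.8]
top shoe shoulder 69 (array([ 610.3, -170.9]), array([51.5, 39. ]), -88.78) z med 23.3 95% 27.8 med [ 610.1 -155.8]
top grips 113 (array([ 647.1, -132.1]), array([137.8, 106.3]), 89.16) z med 59.6 95% 64.5 med [ 606.8 -153.4]
top green 380 (array([608.9, -44.1]), array([88.3, 39.1]), 81.09) z med 19.4 95% 25.5 med [609.1 -37.4]
top keeper arm 166 (array([425.9, -85.5]), array([51.1, 21.7]), -5.61) z med 60.6 95% 64.2 med [424.9 -85.2]
top bar 541 (array([462.5, -19.2]), array([198.5,  53.4]), -88.0) z med 64.5 95% 90.0 med [462.6  -5.5]
top fulcrum 140 (array([458.6,  63.1]), array([54.6, 43.8]), -5.17) z med 30.2 95% 33.9 med [467.2  69.7]
side flange 1270 (array([519.4, 178.8]), array([187.3, 172.7]), -5.83) z med 64.9 95% 67.1 med [486.2 145.4]
side handl
[... 167 characters left out ...]
), 78.21) z med 6.2 95% 10.8 med [ 599.9 -170.1]
side shoe shoulder 58 (array([ 601. , -160.8]), array([47.6, 30.1]), 39.9) z med 22.5 95% 24.4 med [ 603.7 -158.7]
side grips 128 (array([ 646.6, -136.3]), array([139.9, 107.2]), 88.86) z med 57.9 95% 60.6 med [ 605.4 -160.2]
side green 297 (array([608.2, -46.3]), array([93.7, 42.1]), 81.76) z med 17.6 95% 23.3 med [599.6 -48.5]
side keeper arm 189 (array([425.7, -87.8]), array([52.8, 25.8]), -3.6) z med 59.4 95% 60.9 med [424.5 -92.2]
side bar 293 (array([470. , -18.2]), array([198.2,  54.8]), -81.01) z med 64.8 95% 88.8 med [459.7 -12.7]
side fulcrum 92 (array([454.7,  63.4]), array([62.8, 52.8]), 69.93) z med 29.3 95% 32.0 med [448.7  48.5]
```

View pics/crop1.png

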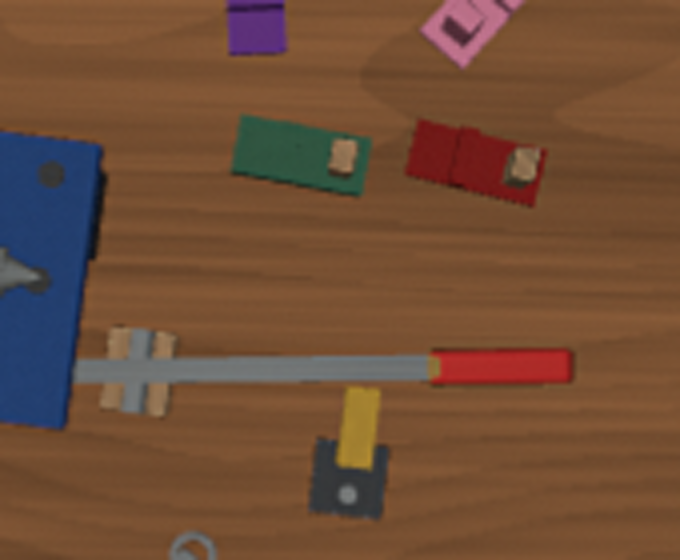

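>>> arm_command(deltas=[1,-0.0406,-0.0325,0,0,1,-0.0406,-0.0325,0,0,1,-0.0406,-0.0325,0,0,1,-0.0406,-0.0325,0,0,1,-0.0406,-0.0325,0,0,1,-0.0406,-0.0325,0,0,1,-0.0406,-0.0325,0,0,1,-0.0406,-0.0325,0,0,1,-0.0192,-0.0433,0,0,1,-0.0192,-0.0433,0,0,1,-0.0192,-0.0433,0,0,1,-0.0192,-0.0433,0,0])

```text
time: 1.7
position: [0.4408, 0.0605, 0.2226]
tool_rot: [0.152, 0.988, 0.0, 0.0]
ft_force: [0.5, 0.1, 0.6]
grip_width: 0.0872
grip_force: 0.0
```

```bash
cat > go.py <<'E'
import sys
from rig import status
import numpy as np
from scipy.spatial.transform import Rotation as R
def go(x,y,z,yaw):
    """tool-axis shift and roll to reach TCP x,y,z (mm) with tool y along world angle yaw (deg, mod 180)"""
    s=status.get_obs(); M=R.from_quat(s["tool_rot"]).as_matrix(); p=s["position"]
    a=np.degrees(np.arctan2(M[1,1],M[0,1])); r=-((yaw-a+90)%180-90)
    print("pos",np.round(p*1000,1),"toolx",np.round(M[:,0],3),"tooly",np.round(M[:,1],3),"z",np.round(M[:,2],3),"yaw %.1f"%a,"shift mm",np.round(M.T@(np.array([x,y,z])-p*1000),1),"roll %.3f"%np.radians(r),"q",np.round(s["q"],2),"t %.2f"%s["time"],"F",np.round(s["ft_force"],1),"w %.4f g %.1f"%(s["grip_width"],s["grip_force"]))
go(*map(float,sys.argv[1:]))
E
python3 go.py 468 -174 180 2
```

```text
pos [440.8  60.5 222.6] toolx [-0.954  0.301 -0.   ] tooly [0.301 0.954 0.   ] z [ 0. -0. -1.] yaw 72.5 shift mm [ -96.5 -215.4   42.6] roll 1.230 q [-0.12  0.29  1.87  0.    0.99 -1.38] t 1.70 F [0.5 0.1 0.6] w 0.0872 g 0.0
```

>>> arm_command(deltas=[1,-0.0193,-0.0431,0,0,1,-0.0193,-0.0431,0,0,1,-0.0193,-0.0431,0,0,1,-0.0193,-0.0431,0,0,1,-0.0193,-0.0431,0,0,1,0,0,0.006,0.1757,1,0,0,0.006,0.1757,1,0,0,0.006,0.1757,1,0,0,0.006,0.1757,1,0,0,0.006,0.1757,1,0,0,0.006,0.1757,1,0,0,0.006,0.1757])

```text
time: 3.2
position: [0.4678, -0.1725, 0.1803]
tool_rot: [0.697, 0.717, -0.0, -0.0]
ft_force: [-0.9, -0.4, 0.4]
grip_width: 0.0868
grip_force: 0.0
```

```bash
python3 go.py 468 -174 82 2
```

```text
pos [ 467.8 -172.5  180.3] toolx [-0.029  1.     0.   ] tooly [ 1.     0.029 -0.   ] z [-0.  0. -1.] yaw 1.7 shift mm [-1.5  0.2 98.3] roll -0.006 q [-0.58  0.42  1.79  0.    0.93 -0.61] t 3.20 F [-0.9 -0.4  0.4] w 0.0868 g 0.0
```

>>> arm_command(deltas=[1,0,0,0.0245,0,1,0,0,0.0245,0,1,0,0,0.0245,0,1,0,0,0.0235,0,1,0,0,0,0,-1,0,0,0,0,-1,0,0,0,0,-1,0,0,0,0,-1,0,0,0,0,-1,0,0,0,0], newtons=30)

```text
time: 4.45
position: [0.4679, -0.1726, 0.0838]
tool_rot: [0.695, 0.719, 0.0, 0.0]
ft_force: [0.3, 0.1, -0.0]
grip_width: 0.0451
grip_force: 0.0
```

```bash
python3 go.py 468 -174 82 2; python3 look.py A | grep -E "handle|flange|bar"
```

```text
pos [ 467.9 -172.6   83.8] toolx [-0.035  0.999 -0.   ] tooly [0.999 0.035 0.   ] z [ 0. -0. -1.] yaw 2.0 shift mm [-1.4  0.1  1.8] roll 0.000 q [-0.58  0.59  1.87 -0.    0.69 -0.61] t 4.45 F [ 0.3  0.1 -0. ] w 0.0451 g 0.0
top flange 2664 (array([520.7, 185.3]), array([184.7, 175.3]), -5.63) z med 66.2 95% 70.0 med [496.3 155.6]
top handle few 0
top bar 540 (array([453.5, -18.8]), array([197.9,  53.3]), 85.52) z med 65.2 95% 89.3 med [462.7  -3.2]
side flange 1264 (array([519.9, 178.6]), array([188.5, 171.9]), -6.36) z med 64.9 95% 67.1 med [484.6 145.7]
side handle 253 (array([ 473.6, -192.2]), array([52.1, 46.1]), -67.55) z med 111.7 95% 119.5 med [ 462.7 -197.9]
side bar 175 (array([465. ,  30.1]), array([102.7,  50.1]), -74.56) z med 49.4 95% 63.4 med [453.9  44.5]
```

>>> arm_command(deltas=[-1,0,0,0,0,-1,0,0,0,0,-1,0,0,0,0,-1,0,0,0,0])

```text
time: 5.05
position: [0.4679, -0.1726, 0.0836]
tool_rot: [0.695, 0.719, 0.0, 0.0]
ft_force: [0.1, 1.1, 0.2]
grip_width: 0.0216
grip_force: 30.0
```

>>> arm_command(deltas=[-1,-0.0013,0,0.006,0,-1,-0.0012,0,0.006,0,-1,-0.0011,0,0.006,0,-1,-0.001,0,0.006,0,-1,-0.0008,0,0.006,0,-1,-0.0006,0,0.006,0,-1,-0.0004,0,0.006,0,-1,-0.0003,0,0.006,0,-1,0,0,0,0])

```text
time: 6.18
position: [0.4682, -0.18, 0.0362]
tool_rot: [0.695, 0.719, -0.0, 0.001]
ft_force: [-1.3, -1.0, 10.4]
grip_width: 0.0218
grip_force: 30.0
```

```bash
python3 look.py B | grep -E "handle|flange|bar"
```

```text
top flange 1357 (array([520.8, 185.5]), array([184.5, 175.6]), -4.72) z med 70.7 95% 75.2 med [490.6 201.4]
top handle few 0
top bar 63 (array([472.7, -19.3]), array([198.5,  29.7]), -89.17) z med 53.7 95% 58.1 med [ 467.2 -105.6]
side flange 1020 (array([517.8, 178.7]), array([186.7, 173.7]), -4.97) z med 71.4 95% 75.3 med [479.  147.2]
side handle 237 (array([ 457.1, -214.1]), array([92.5, 84.9]), 48.27) z med 63.5 95% 71.5 med [ 463.2 -210. ]
side bar 257 (array([466.8,  19. ]), array([123.6,  52.9]), -76.4) z med 47.1 95% 51.5 med [456.8  29.2]
```

>>> arm_command(deltas=[-1,0,0,0.005,0,-1,0,0,0.005,0,-1,0,0,0.005,0,-1,0.0003,0,0.005,0,-1,0,0,0,0])

```text
time: 6.9
position: [0.4688, -0.1804, 0.0164]
tool_rot: [0.694, 0.72, -0.0, 0.001]
ft_force: [-1.8, -3.4, 9.8]
grip_width: 0.0217
grip_force: 30.0
```

```bash
cat > bar.py <<'E'
from m import *
for n in("top","side"):
    p,d,P=grab(n); W,h=cloud(n,p,d,P); cv2.imwrite(f"pics/bar_{n}.png",p[...,::-1])
    S,V,H=[h[...,i].astype(int) for i in(1,2,0)]
    b=(S<60)&(V>90)&(W[...,0]>.41)&(W[...,0]<.485)&(W[...,1]<.04)&(W[...,1]>-.11)&(W[...,2]>.03)&(W[...,2]<.07)
    X=W[b]*1000
    f=np.polyfit(X[:,1],X[:,2],1); r=X[:,2]-np.polyval(f,X[:,1]); k=abs(r)<4; f=np.polyfit(X[k,1],X[k,2],1)
    g=np.polyfit(X[k,1],X[k,0],1)
    y=mask(h,W,(20,34),150,120,(.3,-.3,.05),(.6,.1,.075)); fl=mask(h,W,(100,125),120,30,(.3,.0,.05),(.75,.5,.09))
    print(n,k.sum(),"bar top z at y=-86: %.1f  y=63: %.1f slope deg %.2f"%(np.polyval(f,-86),np.polyval(f,63),np.degrees(np.arctan(f[0]))),"x at -86 %.1f at 63 %.1f"%(np.polyval(g,-86),np.polyval(g,63)),"arm top %.1f"%(1000*np.median(W[y][:,2])), "n",y.sum())
    # flange plane fit -> foot height
    F=W[fl]*1000; u=.098*F[:,0]+.995*F[:,1]; 
    z=[np.median(F[(abs(u-c)<6)][:,2]) for c in (155,)]
    print("  flange top near edge z",np.round(z,1))
E
python3 bar.py
```

```text
Traceback (most recent call last):
  File "bar.py", line 7, in <module>
    f=np.polyfit(X[:,1],X[:,2],1); r=X[:,2]-np.polyval(f,X[:,1]); k=abs(r)<4; f=np.polyfit(X[k,1],X[k,2],1)
TypeError: expected non-empty vector for x
```

```bash
sed -i 's/for n in("top","side")/for n in("side",)/' bar.py; python3 bar.py; python3 - <<'E'
import cv2
p=cv2.imread('pics/bar_side.png')[160:290,150:340]
cv2.imwrite('pics/crop2.png',cv2.resize(p,None,fx=4,fy=4,interpolation=cv2.INTER_CUBIC))
E
```

```text
side 181 bar top z at y=-86: 41.6  y=63: 45.7 slope deg 1.60 x at -86 464.4 at 63 456.6 arm top 59.3 n 65
  flange top near edge z [80.5]
```

View pics/crop2.png

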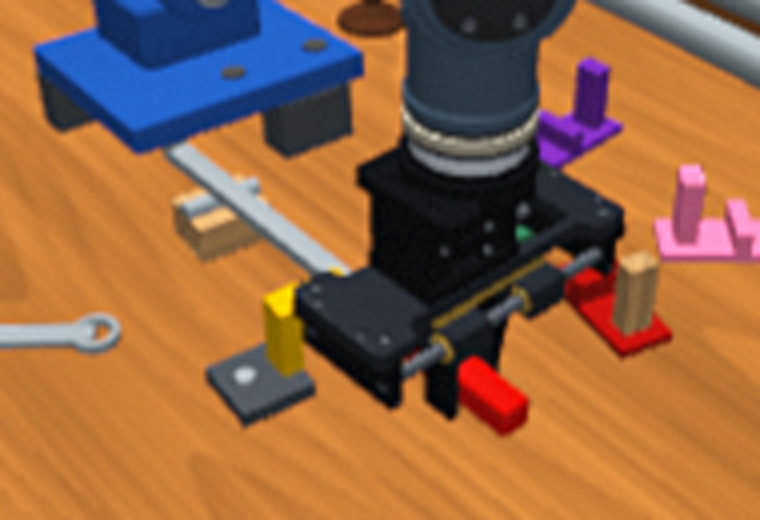

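The side crop shows the bar pressed down, the flange lifted and the handle in the fingers. The bar top at the keeper is about 43 mm high, so I'll press 5 mm more and then swing.

>>> arm_command(deltas=[-1,0,0,0.0025,0,-1,0,0,0.0025,0,-1,0,-0.0049,0,0.0203,-1,0,-0.0049,0,0.0203,-1,0,-0.0049,0,0.0203,-1,0,-0.0049,0,0.0203,-1,0,-0.0049,0,0.0203,-1,0,-0.0049,0,0.0203,-1,0,0,0,0])

```text
time: 8.12
position: [0.4403, -0.1801, 0.0114]
tool_rot: [0.737, 0.676, 0.0, 0.003]
ft_force: [1.7, -1.9, 6.5]
grip_width: 0.0217
grip_force: 30.0
```

```bash
python3 bar.py; python3 go.py 410 -177 11.4 -11.8
```

```text
side 166 bar top z at y=-86: 38.6  y=63: 46.1 slope deg 2.86 x at -86 445.9 at 63 456.5 arm top 59.5 n 25
  flange top near edge z [82.1]
pos [ 440.3 -180.1   11.4] toolx [ 0.085  0.996 -0.003] tooly [ 0.996 -0.085  0.004] z [ 0.004 -0.003 -1.   ] yaw -4.9 shift mm [  0.5 -30.5  -0.1] roll 0.121 q [-0.62  0.72  1.96 -0.    0.46 -0.54] t 8.18 F [ 0.6 -0.9  6.5] w 0.0215 g 30.0
```

>>> arm_command(deltas=[-1,0,-0.005,0,0.0203,-1,0,-0.005,0,0.0203,-1,0,-0.005,0,0.0203,-1,0,-0.005,0,0.0203,-1,0,-0.005,0,0.0203,-1,0,-0.005,0,0.0203,-1,0,0,0,0])

```text
time: 9.05
position: [0.4106, -0.1764, 0.0113]
tool_rot: [0.776, 0.63, 0.0, 0.003]
ft_force: [-0.1, -3.7, 7.7]
grip_width: 0.022
grip_force: 30.0
```

```bash
python3 bar.py; python3 go.py 410 -177 11.4 -11.8
```

```text
side 124 bar top z at y=-86: 38.1  y=63: 46.7 slope deg 3.32 x at -86 421.5 at 63 458.8 arm top 60.1 n 1
  flange top near edge z [81.6]
pos [ 410.6 -176.4   11.2] toolx [ 0.205  0.979 -0.003] tooly [ 0.979 -0.205  0.005] z [ 0.004 -0.004 -1.   ] yaw -11.8 shift mm [-0.7 -0.5 -0.2] roll -0.000 q [-0.66  0.71  2.03 -0.    0.4  -0.45] t 9.10 F [ 0.3 -3.3  7. ] w 0.0215 g 30.0
```

>>> arm_command(deltas=[-1,0,0,-0.0015,0,-1,0,0,-0.0015,0,-1,0,0,-0.0015,0,-1,0,0,-0.0015,0,-1,0,0,-0.0015,0,-1,0,0,-0.0015,0,-1,0,0,-0.001,0,-1,0,0,0,0])

```text
time: 10.1
position: [0.4102, -0.1766, 0.0208]
tool_rot: [0.776, 0.63, -0.0, 0.002]
ft_force: [-1.8, -6.9, 2.0]
grip_width: 0.0219
grip_force: 30.0
```

>>> arm_command(deltas=[-1,0,0,-0.001,0,-1,0,0,-0.001,0,-1,0,0,0,0])

```text
time: 10.48
position: [0.4101, -0.1765, 0.0228]
tool_rot: [0.776, 0.63, -0.0, 0.002]
ft_force: [-2.0, -6.4, 2.4]
grip_width: 0.0217
grip_force: 30.0
```

```bash
python3 bar.py
```

```text
side 117 bar top z at y=-86: 44.9  y=63: 46.9 slope deg 0.75 x at -86 421.3 at 63 459.0 arm top nan n 0
  flange top near edge z [79.2]
  return _methods._mean(a, axis=axis, dtype=dtype,
  ret = ret.dtype.type(ret / rcount)
```

>>> arm_command(deltas=[-1,0,0,-0.001,0,-1,0,0,-0.0005,0,-1,0,0,0,0])

```text
time: 10.9
position: [0.4101, -0.1765, 0.0243]
tool_rot: [0.776, 0.63, -0.0, 0.002]
ft_force: [-1.9, -6.3, 2.6]
grip_width: 0.0217
grip_force: 30.0
```

>>> arm_command(deltas=[-1,0,0,-0.0005,0,-1,0,0,-0.0005,0,-1,0,0,0,0])

```text
time: 11.28
position: [0.4101, -0.1765, 0.0253]
tool_rot: [0.776, 0.63, -0.0, 0.002]
ft_force: [-1.9, -7.0, 3.0]
grip_width: 0.0217
grip_force: 30.0
```

>>> arm_command(deltas=[-1,0,0,-0.0005,0,-1,0,0,-0.0005,0,-1,0,0,0,0])

```text
time: 11.65
position: [0.4101, -0.1764, 0.0263]
tool_rot: [0.776, 0.63, -0.0, 0.002]
ft_force: [-2.6, -5.5, 3.3]
grip_width: 0.0217
grip_force: 30.0
```

```bash
python3 bar.py 2>/dev/null
```

```text
side 118 bar top z at y=-86: 47.0  y=63: 46.8 slope deg -0.11 x at -86 421.3 at 63 458.4 arm top nan n 0
  flange top near edge z [78.4]
```

>>> arm_command(deltas=[-1,0,0,-0.0005,0,-1,0,0,-0.0005,0,-1,0,0,0,0])

```text
time: 12.08
position: [0.4101, -0.1764, 0.0265]
tool_rot: [0.776, 0.63, -0.0, 0.002]
ft_force: [-0.9, -7.8, -6.4]
grip_width: 0.0218
grip_force: 30.0
```

>>> arm_command(deltas=[-1,0,0,-0.0005,0,-1,0,0,-0.0005,0,-1,0,0,0,0])

```text
time: 12.45
position: [0.41, -0.1764, 0.0266]
tool_rot: [0.776, 0.63, -0.0, 0.001]
ft_force: [-0.4, -8.2, -15.5]
grip_width: 0.0218
grip_force: 30.0
```

```bash
python3 bar.py 2>/dev/null; python3 go.py 410 -177 11.4 -11.8; python3 - <<'E'
import cv2
p=cv2.imread('pics/bar_side.png')[160:290,150:340]
cv2.imwrite('pics/crop3.png',cv2.resize(p,None,fx=4,fy=4,interpolation=cv2.INTER_CUBIC))
E
```

```text
side 115 bar top z at y=-86: 47.9  y=63: 46.2 slope deg -0.65 x at -86 421.9 at 63 458.2 arm top nan n 0
  flange top near edge z [78.1]
pos [ 410.  -176.4   26.6] toolx [ 0.205  0.979 -0.002] tooly [ 0.979 -0.205  0.002] z [ 0.001 -0.003 -1.   ] yaw -11.9 shift mm [-0.6  0.1 15.2] roll -0.001 q [-0.66  0.67  2.02 -0.    0.44 -0.45] t 12.50 F [  1.2  -8.4 -15.3] w 0.0217 g 30.0
```

View pics/crop3.png

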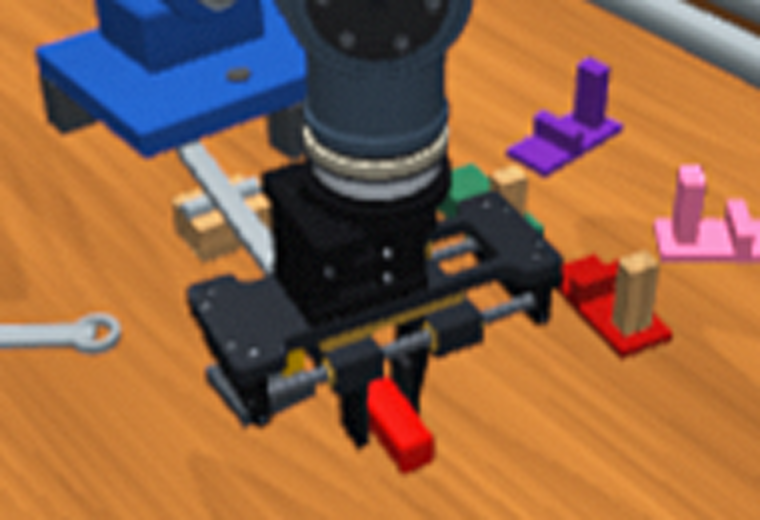

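Contact with the keeper arm is clear: the force reversed at z ≈ 26.4 mm. I'll back off to neutral, then open.

>>> arm_command(deltas=[-1,-0.0004,0,0.0009,0,-1,-0.0004,0,0.0008,0,-1,0,0,0,0])

```text
time: 12.88
position: [0.4095, -0.1763, 0.0265]
tool_rot: [0.777, 0.63, 0.0, 0.001]
ft_force: [-0.0, -6.4, -2.8]
grip_width: 0.0217
grip_force: 30.0
```

>>> arm_command(deltas=[-1,-0.0005,0,0.0003,0,-0.3,0,0,0,0,-0.3,0,0,0,0,-0.3,0,0,0,0,-0.3,0,0,0,0,-0.3,0,0,0,0,-0.3,0,0,0,0])

```text
time: 13.75
position: [0.4086, -0.1756, 0.026]
tool_rot: [0.777, 0.63, -0.0, -0.0]
ft_force: [-0.0, 0.1, -0.2]
grip_width: 0.0304
grip_force: 0.0
```

```bash
python3 bar.py 2>/dev/null; python3 go.py 410 -177 150 -11.8
```

```text
side 107 bar top z at y=-86: 47.0  y=63: 47.0 slope deg 0.02 x at -86 419.2 at 63 459.3 arm top nan n 0
  flange top near edge z [78.4]
pos [ 408.7 -175.6   26. ] toolx [0.207 0.978 0.   ] tooly [ 0.978 -0.207 -0.   ] z [-0.  0. -1.] yaw -11.9 shift mm [  -1.     1.6 -124. ] roll -0.003 q [-0.66  0.67  2.03  0.    0.44 -0.45] t 13.80 F [ 0.4  0.1 -0.5] w 0.0303 g 0.0
```

>>> arm_command(deltas=[-0.3,0,0,-0.003,0,-0.1,0,0,-0.01,0,0,0,0,-0.03,0,0.3,0,0,-0.04,0,0.3,0,0,-0.04,0,0.3,-0.02,0.045,0,0,0.3,-0.02,0.045,0,0,0.3,0,0.045,0,0,0.3,0,0.03,0,0,0.3,0,0,0,0])

```text
time: 15.05
position: [0.5635, -0.2495, 0.1496]
tool_rot: [0.777, 0.63, 0.0, 0.001]
ft_force: [-0.4, 0.6, -0.0]
grip_width: 0.0567
grip_force: 0.0
```

```bash
python3 look.py C; sed -i 's/"side",)/"top","side")/' bar.py; python3 bar.py 2>/dev/null;  python3 go.py 602.4 -193.9 22 -12.2
```

```text
top flange 1004 (array([523.2, 204.7]), array([183.9, 130.7]), -3.36) z med 70.5 95% 75.2 med [468.6 215.4]
top handle 77 (array([ 412.6, -150.4]), array([30.6, 21.7]), 77.42) z med 54.4 95% 57.7 med [ 413.  -151.4]
top shoe plate 321 (array([ 608.9, -164.8]), array([92.3, 41.1]), 78.52) z med 7.0 95% 10.7 med [ 608.8 -163.3]
top shoe shoulder 69 (array([ 606.5, -174.3]), array([51.4, 38.9]), 77.24) z med 24.4 95% 27.8 med [ 609.5 -155.9]
top grips 123 (array([ 647.3, -132.2]), array([138. , 106.2]), 89.06) z med 59.6 95% 64.1 med [ 606.9 -153.5]
top green 384 (array([608.9, -44.1]), array([88.1, 38.8]), 80.56) z med 19.7 95% 24.8 med [609.1 -37.4]
top keeper arm 166 (array([425.9, -85.5]), array([51.7, 21.9]), -5.37) z med 60.4 95% 64.1 med [426.  -85.2]
top bar 317 (array([441.4, -11.1]), array([182.9,  39.2]), 70.92) z med 47.5 95% 51.6 med [446.3   4.9]
top fulcrum 114 (array([459.6,  62.6]), array([53.8, 44.1]), -4.92) z med 30.2 95% 33.9 med [472.8  71.1]
side flange 677 (array([518.8, 175.3]), array([186.9, 173.8]), -3.01) z med 70.5 95% 75.4 med [472.1 159.1]
side handle 347 
[... 679 characters left out ...]
11.7]), array([182.3,  54. ]), 89.34) z med 46.4 95% 48.6 med [445.6  24.4]
side fulcrum 106 (array([459.2,  66.1]), array([66.5, 55.7]), 87.47) z med 28.7 95% 37.5 med [445.7  46.6]
top 253 bar top z at y=-86: 48.5  y=63: 47.7 slope deg -0.32 x at -86 425.3 at 63 458.4 arm top 60.7 n 166
  flange top near edge z [79.7]
side 191 bar top z at y=-86: 47.7  y=63: 46.5 slope deg -0.48 x at -86 426.2 at 63 455.6 arm top 59.1 n 200
  flange top near edge z [78.2]
pos [ 560.1 -248.1  149.1] toolx [0.207 0.978 0.001] tooly [ 0.978 -0.207 -0.002] z [-0.002  0.001 -1.   ] yaw -12.0 shift mm [ 61.7  30.4 127. ] roll 0.004 q [-0.6   0.6   1.53 -0.    1.01 -0.39] t 15.25 F [-0.8  0.  -0. ] w 0.0566 g 0.0
```

```bash
cat > shoe.py <<'E'
from m import *
import sys
def sh():
  for n in("top","side"):
    p,d,P=grab(n); W,h=cloud(n,p,d,P)
    with np.errstate(invalid='ignore'):
        g=(W[...,0]>.57)&(W[...,0]<.64)&(W[...,1]>-.235)&(W[...,1]<-.16)&(W[...,2]>.054)&(W[...,2]<.07)
        fl=mask(h,W,(100,125),120,30,(.35,.05,.05),(.70,.35,.09))
    fl=cv2.morphologyEx(fl.astype(np.uint8),cv2.MORPH_OPEN,np.ones((3,3)))>0
    X=W[g]*1000; print(n,"grip",len(X),rect(W[g]),np.round(X.mean(0),1))
    F=W[fl]*1000
    c=np.linalg.lstsq(np.c_[F[:,:2],np.ones(len(F))],F[:,2],rcond=None)[0]
    for _ in range(5):
        k=abs(F@np.r_[-c[:2],1]-c[2])<3; c=np.linalg.lstsq(np.c_[F[k,:2],np.ones(k.sum())],F[k,2],rcond=None)[0]
    F=F[k]; print(n,"flange",k.sum(),rect(F/1000),"tilt slope",np.round(c,4))
    # near edge: in rotated frame take the min u for v bins
    a=np.radians(-4); ux=np.array([-np.sin(a),np.cos(a)]); vx=np.array([np.cos(a),np.sin(a)])
    u=F[:,:2]@ux; v=F[:,:2]@vx
    b=[(c0,u[abs(v-c0)<4].min()) for c0 in np.arange(v.min()+6,v.max()-6,8)]
    b=np.array(b); f=np.polyfit(b[:,0],b[:,1],1); r=b[:,1]-np.polyval(f,b[:,0]); k=abs(r)<3; f=np.polyfit(b[k,0],b[k,1],1)
    ang=-4+np.degrees(np.arctan(f[0]))
    # ends along v near near-edge
    e=[v[u<u.min()+25].min(),v[u<u.min()+25].max()]
    C=lambda vv:np.round(vx*vv+ux*np.polyval(f,vv),1)
    print(n,"near edge angle %.2f"%ang,"ends",C(e[0]),C(e[1]),"width %.1f"%(e[1]-e[0]),"foot mid(-45 from +x end)",C(e[1]-45), "n",k.sum(),len(k))
sh()
E
python3 shoe.py
```

```text
top grip 49 (array([ 602.9, -192.3]), array([21.7, 15.3]), -13.73) [ 603.1 -192.3   59.4]
top flange 2416 (array([523.3, 184.1]), array([187.7, 177.3]), -3.31) tilt slope [-6.40000e-03 -8.42000e-02  9.20558e+01]
top near edge angle -3.06 ends [425.2 101.9] [611.8  91.9] width 186.8 foot mid(-45 from +x end) [566.9  94.3] n 23 23
side grip 52 (array([ 601.9, -196.3]), array([22.3, 16.6]), -13.26) [ 600.9 -196.8   57.8]
side flange 1101 (array([522. , 178.6]), array([191.2, 178.5]), -3.88) tilt slope [-6.00000e-03 -7.97000e-02  8.97209e+01]
side near edge angle -2.92 ends [422.5  97.2] [611.6  87.5] width 189.4 foot mid(-45 from +x end) [566.7  89.8] n 23 23
```

>>> arm_command(deltas=[0.2,0.0307,0.0151,0,0.009,0.2,0.0306,0.0151,0,0,0.2,0,0,0.04,0,0.2,0,0,0.04,0,0.2,0,0,0.03,0,0.2,0,0,0.018,0,-0.2,0,0,0,0,-1,0,0,0,0,-1,0,0,0,0,-1,0,0,0,0,-1,0,0,0,0,-1,0,0,0,0], newtons=25)

```text
time: 16.85
position: [0.6047, -0.1957, 0.0222]
tool_rot: [0.78, 0.626, 0.0, 0.001]
ft_force: [-2.3, -0.1, 5.8]
grip_width: 0.022
grip_force: 25.0
```

>>> arm_command(deltas=[-1,0,0,0,0,-1,0,0,0,0,-1,0,0,0,0])

```text
time: 17.23
position: [0.6047, -0.1957, 0.0222]
tool_rot: [0.78, 0.626, 0.0, 0.001]
ft_force: [-1.0, -0.8, 5.7]
grip_width: 0.0218
grip_force: 25.0
```

```bash
python3 go.py 602.3 -194.4 21 -12.5; python3 look.py D | grep shoe
```

```text
pos [ 604.7 -195.7   22.2] toolx [ 0.216  0.976 -0.001] tooly [ 0.976 -0.216  0.001] z [ 0.001 -0.001 -1.   ] yaw -12.4 shift mm [ 0.8 -2.6  1.2] roll 0.001 q [-0.49  0.8   1.54 -0.    0.8  -0.27] t 17.23 F [-1.  -0.8  5.7] w 0.0218 g 25.0
top shoe plate 139 (array([ 615.9, -134.5]), array([39.4, 30.3]), -13.22) z med 6.6 95% 10.4 med [ 619.1 -133.1]
top shoe shoulder few 1
side shoe plate 145 (array([ 606.5, -173.3]), array([82.9, 39.8]), 80.06) z med 6.2 95% 10.3 med [ 595.1 -193.4]
side shoe shoulder 44 (array([ 592.3, -173. ]), array([54. , 17.6]), 62.82) z med 22.8 95% 26.1 med [ 597.9 -159.8]
```

>>> arm_command(deltas=[-1,0,0,-0.01,0,-1,0,0,-0.025,0,-1,0,0,-0.03,0,-1,0,0,-0.025,0,-1,0.031,-0.0141,0,0,-1,0.031,-0.0141,0,0,-1,0.031,-0.0141,0,0,-1,0.031,-0.0141,0,0,-1,0.031,-0.0141,0,0,-1,0.031,-0.0141,0,-0.08,-1,0,0,0,-0.084,-1,0,0,0,0])

```text
time: 18.82
position: [0.5617, 0.005, 0.1111]
tool_rot: [0.726, 0.688, -0.0, -0.0]
ft_force: [0.8, -0.8, -2.7]
grip_width: 0.0218
grip_force: 25.0
```

```bash
python3 go.py 562.2 4 22 -3; cat > carry.py <<'E'
from m import *
import sys
zl,zh=map(float,sys.argv[1:3])
for n in("top","side"):
    p,d,P=grab(n); W,h=cloud(n,p,d,P); cv2.imwrite(f"pics/carry_{n}.png",p[...,::-1])
    r=mask(h,W,(172,6),170,30,(.5,-.1,zl/1000),(.64,.13,zh/1000))
    X=W[r]
    print(n,len(X),rect(X) if len(X)>5 else"", "z pct",np.round(1000*np.percentile(X[:,2],[5,50,95]),1) if len(X)>5 else "")
E
python3 carry.py 70 150
```

```text
pos [561.7   5.  111.1] toolx [0.053 0.999 0.   ] tooly [ 0.999 -0.053 -0.   ] z [-0.  0. -1.] yaw -3.1 shift mm [-1.   0.6 89.1] roll -0.001 q [-0.19  0.6   1.69 -0.    0.85 -0.14] t 18.82 F [ 0.8 -0.8 -2.7] w 0.0218 g 25.0
top 39 (array([548.7,  71.2]), array([22.7, 10.4]), 77.63) z pct [92.5 95.4 99.6]
side 202 (array([561.6,  32.8]), array([93.9, 41. ]), 86.79) z pct [ 92.   95.6 114.3]
```

>>> arm_command(deltas=[-1,-0.002,0.002,0.025,0,-1,0,0,0.025,0,-1,0,0,0.02,0,-1,0,0,0.01,0,-1,0,0,0.004,0,-1,0,0,0.002,0,-1,0,0,0,0])

```text
time: 19.8
position: [0.5642, 0.0023, 0.0255]
tool_rot: [0.726, 0.688, 0.0, 0.0]
ft_force: [-0.2, -0.2, -3.2]
grip_width: 0.022
grip_force: 25.0
```

>>> arm_command(deltas=[-1,0,0,0.001,0,-1,0,0,0.001,0,-1,0,0,0,0])

```text
time: 20.18
position: [0.5637, 0.0024, 0.0231]
tool_rot: [0.726, 0.688, 0.0, 0.0]
ft_force: [-0.4, 0.1, -1.6]
grip_width: 0.0222
grip_force: 25.0
```

```bash
python3 carry.py 2 12;python3 carry.py 2 40; python3 shoe.py | grep edge; python3 - <<'E'
import cv2
p=cv2.imread('pics/carry_side.png')[150:250,160:310]
cv2.imwrite('pics/crop4.png',cv2.resize(p,None,fx=5,fy=5,interpolation=cv2.INTER_CUBIC))
E
```

```text
top 10 (array([553.6,  65.7]), array([20.3,  2.8]), 79.5) z pct [ 5.2  7.7 11.1]
side 128 (array([562.5,  30.2]), array([92.9, 40.1]), 87.91) z pct [4.3 6.8 9. ]
top 10 (array([553.7,  65.6]), array([20.1,  2.9]), 79.27) z pct [ 4.2  8.3 10.1]
side 180 (array([562.7,  30.7]), array([93. , 41.1]), 87.58) z pct [ 5.1  7.7 25.3]shoe.py:10: RuntimeWarning: Mean of empty slice.
  X=W[g]*1000; print(n,"grip",len(X),rect(W[g]),np.round(X.mean(0),1))
  ret = um.true_divide(
Traceback (most recent call last):
  File "shoe.py", line 26, in <module>
    sh()
    ~~^^
  File "shoe.py", line 19, in sh
    b=[(c0,u[abs(v-c0)<4].min()) for c0 in np.arange(v.min()+6,v.max()-6,8)]
           ~~~~~~~~~~~~~~~~~~^^
ValueError: zero-size array to reduction operation minimum which has no identity
```

View pics/crop4.png

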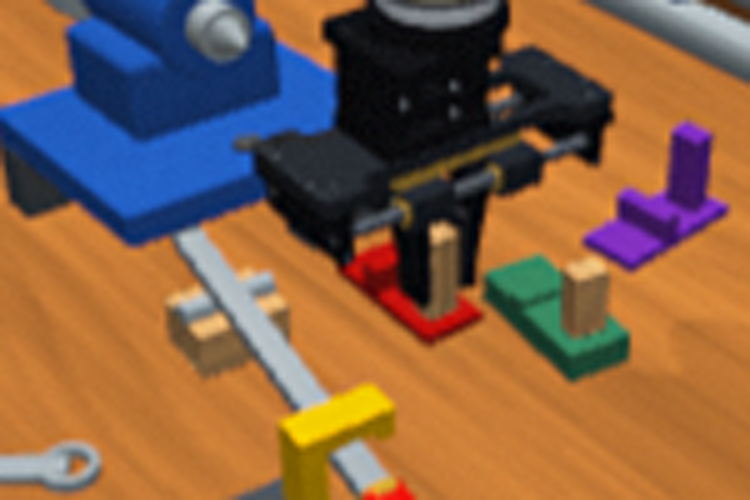

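The crop shows the bar latched under the yellow arm, and the red shoe held level ahead of the near foot, clear of the green one. I'll slide it in.

>>> arm_command(deltas=[-1,0,0,0.0006,0,-1,0.004,0,0,0,-1,0.004,0,0,0,-1,0.004,0,0,0,-1,0.004,0,0,0,-1,0.004,0,0,0,-1,0.004,0,0,0,-1,0.004,0,0,0,-1,0.003,0,0,0,-1,0,0,0,0])

```text
time: 21.68
position: [0.5654, 0.0335, 0.0225]
tool_rot: [0.726, 0.688, 0.0, 0.0]
ft_force: [-0.0, -0.8, -2.6]
grip_width: 0.0216
grip_force: 25.0
```

>>> arm_command(deltas=[-1,0.001,0,0,0,-1,0.001,0,0,0,-1,0.001,0,0,0,-1,0,0,0,0])

```text
time: 22.18
position: [0.5655, 0.0363, 0.0224]
tool_rot: [0.726, 0.688, -0.0, -0.0]
ft_force: [-0.3, 0.2, -1.2]
grip_width: 0.0219
grip_force: 25.0
```

Now half-millimetre steps until the push force shows.

>>> arm_command(deltas=[-1,0.0005,0,0,0,-1,0.0005,0,0,0,-1,0.0005,0,0,0,-1,0,0,0,0])

```text
time: 22.68
position: [0.5656, 0.0379, 0.0225]
tool_rot: [0.726, 0.688, -0.0, -0.0]
ft_force: [-0.1, -0.6, -2.1]
grip_width: 0.0219
grip_force: 25.0
```

>>> arm_command(deltas=[-1,0.0005,0,0,0,-1,0.0005,0,0,0,-1,0,0,0,0])

```text
time: 23.05
position: [0.5657, 0.0388, 0.0225]
tool_rot: [0.726, 0.688, 0.0, 0.0]
ft_force: [-1.0, -0.8, -2.3]
grip_width: 0.0213
grip_force: 25.0
```

>>> arm_command(deltas=[-1,0.0005,0,0,0,-1,0.0005,0,0,0,-1,0,0,0,0])

```text
time: 23.42
position: [0.5657, 0.0398, 0.0224]
tool_rot: [0.726, 0.688, 0.0, 0.0]
ft_force: [-0.1, -0.6, -2.4]
grip_width: 0.0219
grip_force: 25.0
```

>>> arm_command(deltas=[-1,0.0005,0,0,0,-1,0.0005,0,0,0,-1,0,0,0,0])

```text
time: 23.8
position: [0.5658, 0.0405, 0.0225]
tool_rot: [0.726, 0.688, -0.0, 0.0]
ft_force: [0.4, -1.0, -2.8]
grip_width: 0.0219
grip_force: 25.0
```

>>> arm_command(deltas=[-1,0.0005,0,0,0,-1,0,0,0,0])

```text
time: 24.05
position: [0.5658, 0.0407, 0.0225]
tool_rot: [0.726, 0.688, -0.0, 0.0]
ft_force: [-0.8, -4.9, -1.0]
grip_width: 0.0219
grip_force: 25.0
```

>>> arm_command(deltas=[-1,0.0005,0,0,0,-1,0,0,0,0])

```text
time: 24.3
position: [0.5658, 0.0407, 0.0226]
tool_rot: [0.726, 0.688, -0.001, 0.0]
ft_force: [-1.5, -5.1, -1.1]
grip_width: 0.022
grip_force: 25.0
```

>>> arm_command(deltas=[-1,0.0005,0,0,0,-1,0,0,0,0])

```text
time: 24.55
position: [0.5659, 0.0408, 0.0226]
tool_rot: [0.725, 0.688, -0.001, 0.001]
ft_force: [-1.4, -8.6, -1.1]
grip_width: 0.0222
grip_force: 25.0
```

>>> arm_command(deltas=[-1,-0.0009,0,0,0,-1,0,0,0.0004,0,-1,0,0,0.0004,0,-1,0,0,0,0])

```text
time: 25.05
position: [0.5659, 0.0407, 0.0222]
tool_rot: [0.726, 0.688, -0.0, 0.0]
ft_force: [-1.9, -6.8, 1.9]
grip_width: 0.0219
grip_force: 25.0
```

>>> arm_command(deltas=[-1,0,0,0.0004,0,-1,0,0,0.0004,0,-1,0,0,0,0])

```text
time: 25.42
position: [0.5659, 0.0406, 0.0222]
tool_rot: [0.726, 0.688, -0.0, 0.001]
ft_force: [-3.7, -6.4, 7.2]
grip_width: 0.0218
grip_force: 25.0
```

>>> arm_command(deltas=[-1,-0.0004,0,-0.0005,0,-1,0,0,0,0,-0.4,0,0,0,0,-0.4,0,0,0,0,-0.3,0,0,0,0,-0.3,0,0,0,0,-0.3,0,0,0,0,-0.3,0,0,0,0])

```text
time: 26.42
position: [0.5658, 0.041, 0.0213]
tool_rot: [0.726, 0.688, -0.0, -0.0]
ft_force: [-0.5, 0.3, 0.2]
grip_width: 0.0304
grip_force: 0.0
```

```bash
python3 carry.py 2 12; python3 go.py 565 -60 150 -3
```

```text
top 0  z pct 
side 87 (array([564.9,  58.9]), array([74.5, 39.9]), 88.55) z pct [ 2.9  6.4 10.2]
pos [565.8  41.   21.3] toolx [0.054 0.999 0.   ] tooly [ 0.999 -0.054  0.   ] z [ 0.  0. -1.] yaw -3.1 shift mm [-100.9    4.6 -128.7] roll -0.001 q [-0.12  0.75  1.72  0.    0.67 -0.07] t 26.52 F [-0.2 -0.6  0.2] w 0.0306 g 0.0
```

>>> arm_command(deltas=[-0.2,0,0,-0.005,0,-0.2,0,0,-0.015,0,-0.2,0,0,-0.025,0,-0.2,0,0,-0.03,0,-0.2,0,0,-0.03,0,-0.2,-0.05,0,-0.03,0,-0.2,-0.055,0,-0.02,0,-0.2,-0.055,0,0,0,-0.2,-0.055,0,0,0,-0.2,0,0,0,0])

```text
time: 27.78
position: [0.5547, -0.1781, 0.1778]
tool_rot: [0.728, 0.686, 0.0, 0.002]
ft_force: [-0.4, 1.5, -0.3]
grip_width: 0.0347
grip_force: 0.0
```

```bash
python3 carry.py 2 12; sed -i 's/^    X=W\[g\].*$//' shoe.py; python3 shoe.py; python3 bar.py; python3 look.py E | grep -E "green"; python3 - <<'E'
import cv2,numpy as np
s=cv2.imread('pics/carry_side.png')[160:260,170:320]; t=cv2.imread('pics/carry_top.png')[150:270,190:345]
s=cv2.resize(s,(600,400),interpolation=cv2.INTER_CUBIC)[:290]; t=cv2.resize(t,(600,464),interpolation=cv2.INTER_CUBIC)[:300]
cv2.imwrite('pics/crop5.png',np.vstack([s,t]))
E
```

```text
top 194 (array([565.2,  54.1]), array([56.5, 40. ]), 86.69) z pct [ 3.4  7.3 10.6]
side 115 (array([565.3,  58.9]), array([72.2, 41.5]), 86.46) z pct [ 3.5  6.2 10.6]
top flange 2417 (array([523.1, 183.8]), array([187.6, 177.2]), -3.29) tilt slope [-4.700e-03 -8.010e-02  9.046e+01]
top near edge angle -3.04 ends [425.1 101.4] [611.6  91.5] width 186.7 foot mid(-45 from +x end) [566.7  93.9] n 23 23
side flange 1100 (array([521.1, 178.7]), array([191.1, 176.7]), -3.51) tilt slope [-5.50000e-03 -7.92000e-02  8.93231e+01]
side near edge angle -3.64 ends [422.6  98.6] [610.2  86.6] width 188.0 foot mid(-45 from +x end) [565.3  89.5] n 23 23
top 247 bar top z at y=-86: 48.4  y=63: 47.9 slope deg -0.19 x at -86 425.5 at 63 456.8 arm top 60.4 n 22
  flange top near edge z [79.5]
side 185 bar top z at y=-86: 47.7  y=63: 46.5 slope deg -0.47 x at -86 426.2 at 63 456.3 arm top 59.1 n 204
  flange top near edge z [78.5]
top green 382 (array([608.9, -44.1]), array([88.2, 39.3]), 80.9) z med 19.3 95% 25.9 med [609.2 -38.3]
side green 301 (array([608.1, -47. ]), array([94.5, 40.9]), 80.6) z med 17.8 95% 23.0 med [599.  -48.5]
```

View pics/crop5.png

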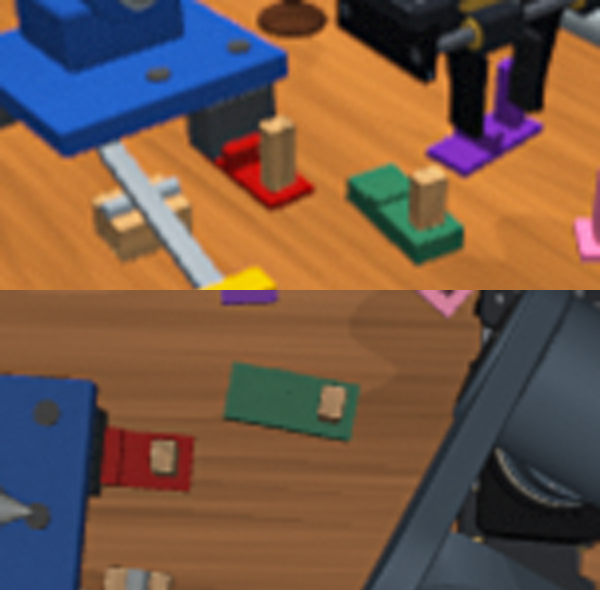

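The crop shows the red shoe's shoulder (top crop, about 103–123, 458) tight against the dark foot and square to it. The bar is still under the yellow arm and the green shoe hasn't moved. The measured origins of shoe and foot agree within about 1 mm.

>>> arm_command(deltas=[-0.2,0,0,0,0,-0.2,0,0,0,0])

```text
time: 28.42
position: [0.5544, -0.1733, 0.1763]
tool_rot: [0.726, 0.688, -0.0, -0.0]
ft_force: [0.1, -0.2, -0.5]
grip_width: 0.0349
grip_force: 0.0
```

```bash
python3 -c "
from rig import order
print(order.hand_in())"
```

```text
the job is handed in; nothing more can be done
None
```

I handed the job in at 28.4 s: the bar is latched under the keeper, the near foot is raised about 13 mm, and the red shoe sits square under it with its shoulder within about 1 mm of the foot; no verdict was returned.

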